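Key the swivel stop disc onto its pin

TASK

On the upturned chair seat, push the red lug of the metal stop disc round with a fingertip until the notch in the disc's rim stands over the yellow key pin, then press the disc down until it is fully home on the pin, and take the hand away. Do not lift the disc, and leave the jar, the wooden foot and the tin where they stand.

Things in the scene. Friction and masses are not known exactly. Their poses are not given: they have to be found in the camera images.
- seat: Chair seat lying underside up on the red bench, fixed: a wooden board with its blue cover stapled round the edges, 340 x 360 mm, 18 mm thick, with a dark 150 x 150 mm steel swivel plate 4 mm thick fixed on its middle (plate top 22 mm above the bench). Origin: centre of the seat's underside, on the bench, directly below the axis of the stop disc. Its x axis points from the disc's axis to the key pin, z up.
- pin (a point): Domed top of the yellow key pin, an upright pin of 10 mm diameter fixed on the swivel plate 60 mm from the disc's axis; top 35.5 mm above the bench. A yellow stripe, 10 mm wide, runs outward from its foot over the plate and on over the wood to 101 mm from the axis. From above it is hidden under the disc's rim until the notch comes over it; the stripe shows where it stands.
- disc_centre (a point): Centre of the stop disc's flat upper face, on its vertical axis. Aluminium disc of about 132 mm diameter, 8 mm thick, on a fixed upright post hidden under it: it can only turn about and slide along the post. A steel boss of 44 mm diameter stands 4 mm above this face in the middle: a flat place to press. The face is 44 mm above the bench at the start and 34 mm when fully home.
- notch (a point): The notch in the disc's rim, at the level of the upper face, 58 mm from the axis: 16 mm wide, open outward, reaching in to about 49 mm from the axis. A short black line on the face points to it. The pin has 3 mm of play on either side in the notch, and its dome guides the notch in from a little beyond that. Over any other part of the rim the pin blocks the disc from going down.
- lug (a point): Centre of the top of the red lug, a round upright peg of 14 mm diameter, 22 mm tall above the disc's face, fixed on the disc 45 mm from the axis, diametrically opposite the notch. Pushed sideways with about 2 N it turns the disc, which stays where it is left.
- disc (a joint): Angle of the disc in rad, counter-clockwise positive seen from above. At 0 (and likewise at 6.283, one full turn) the notch is exactly over the pin; the disc can be turned from -0.6 to 6.88. It starts anywhere from 0.7 to 5.58, so turn it whichever way is shorter.
- press (a joint): How far the disc has been pressed down, in m: 0 at the start, 0.010 fully home against its stop. A tight fit on the post holds it at any height by itself; about 6 N pressed down on it moves it, and it stays down when released.
- glue_jar: Amber glass jar with a steel lid, 60 mm diameter, 80 mm tall, standing near a corner of the seat. Origin: centre of its underside. It is to be left alone.
- bun_foot: Dark turned wooden furniture foot, 60 mm diameter, 56 mm tall, standing near a corner of the seat. Origin: centre of its underside. It is to be left alone.
- tack_tin: Blue round tin with a yellow lid, 61 mm diameter, 34 mm tall, standing near a corner of the seat. Origin: centre of its underside. It is to be left alone.

How it is judged:
By the outcome, as a careful person would: the job done as asked, in the order asked, and still so for the second after the job is handed in, with the robot touching nothing.
It also fails if it takes over 45 s, if anything falls off the work surface, if the arm or the gripper's body presses on something with over 40 N, if the wrist force passes 120 N, or if a joint passes its speed limit or range.

ROBOT

A 6-joint arm with a two-finger parallel gripper is mounted at the origin on the work surface. World frame = base frame: x ahead of the robot, y to its left, z up, the work surface at z = 0. Lengths are in mm, angles in degrees, forces in N, time in s.
With the tool pointing down it reaches from about 350 to 850 mm from the base axis. Payload 8.1 kg.
Tool frame: the origin (TCP) lies midway between the tips of the shut fingers; the grasp point (between the pads) lies 19 mm behind it (r.grasp_offset is the distance from the TCP to the grasp point, in mm); z points along the fingers, x is the direction in which the jaws open and shut, and the axes are right-handed (so a half turn about z gives the same grasp; the last joint's range is limited). The gripper opens to 85 mm and grips with 20 to 120 N. Pads are 22 mm wide; open, the fingers measure 114 mm over their backs; the gripper's body (76 mm by 85 mm) begins 54 mm behind the grasp point. The pads swing forward as they close: fully open they stand 13 mm farther back than shut.
Start: joints at [-4.893, 7.471, 85.268, -0, 87.261, -4.893], TCP at [600.004, 0.022, 231.292] pointing down, gripper open.
Joint ranges: [-169.43, 169.43], [-51.17, 129.36], [1.28, 143.12], [-76.62, 256.62], [0, 156.53], [-152.29, 152.29]. Speed limits (degrees/s): [136.94, 136.94, 159.86, 180, 180, 180].

INTERFACE

Orientations are given as [roll, pitch, yaw] about the fixed x, y, z axes, in that order (R = Rz(yaw) Ry(pitch) Rx(roll)).
In Python, from bench import r, optics, hand_in gives the robot as it stands.
- The arm moves only by the shell command python3 -m pendant 'ROWS' [FORCE]. ROWS is JSON, a list of rows, each a list of 5 numbers: the opening, from 0 (shut) to 1 (fully open), then the shift along the tool's x, y, z in mm, then the turn about the tool's z in degrees. A call has 1 to 10 rows; each row shifts and turns the commanded pose from where the row before left it, along the tool's axes as they then stand; what a row does not reach is not made up. A row lasts 1/10 s, in which the tool goes at most 50 mm and 8.59 degrees, less where a joint would pass 70% of its speed; a pose out of reach is approached as far as the arm can. A call with a gripper value outside its range is refused whole. The fingers move at their own pace and stop on an object; FORCE is the grip in N (left out, the last holds). Time passes only in rows, so rows that do not move let the fingers close. It gives the time, the measured TCP pose, the force and the opening at its end, in the units of the state.
- r.sense(): the state, without advancing time (a new reading comes with each control period).
- optics.snapshot(name): name is "scene" or "side" or "wrist"; returns (picture, depth): 384x512x3 uint8, blue, green, red; 384x512 float32, mm along the optical axis (not along the pixel's ray), 0 where there is no reading.
- optics.camera_params(name): a dict with "camera_matrix" (3x3 intrinsics, pixels), "eye" and "orientation" of the camera in the world. Camera axes: x right, y down, z forward; pixel columns grow to the right and rows downward; lengths in mm; the calibration is good to about 2 mm. A picture is of the moment at which its call begins: read the wrist's pose just before it. camera_params takes no time and is no camera call; for the wrist camera it gives the pose at the moment of the call.
- hand_in(): hands the job in, once; it reports no verdict.
Trained networks look in the newest picture that a camera, given by its name, has taken for a name from the list of things; names that differ only in an ending like _2 or _b are one class to them, and where a whole thing is asked for, a point or a joint stands for the part that bears it (a point fixed in the world has none). Each returns a list of dicts, best first, with "score" (0 to 1); they miss things now and then, are a little off and sometimes report something else, mostly with a low value. They report only what shows in the picture. A call takes as long as a camera call.
- optics.search_frame(camera, query): "at" ([x, y, z] in mm, in world coordinates, good to about 4 mm: the middle of the surface that is visible of it).
The state is a dict: "time": time; "joint_pos": joint angles; "qd": joint speeds; "joint_efforts": joint torques, N m; "tool_pos": TCP position; "tcp_rot": TCP orientation; "ft_force": force on the tool from outside, world axes, zero at the start; "wrist_torque": the same for the moment, N m; "finger_gap": finger opening in mm.
Only numpy, scipy, OpenCV 4.12 (cv2) and the standard library are available. Lean on these libraries where they do the work, as an engineer would, in place of code of your own. Each camera call takes 0.05 s, during which the arm holds its last target. There are 200 camera calls.

## Working session

There is one attempt and no reset: what is moved stays moved. The work goes in short steps, Python scripts to look and compute and a shell command to move; the robot and the scene stay as the last step left them, time stands still between calls to the robot, and variables do not carry over. Pictures are saved under pics/ and viewed, about 8 in all and at most 12, crops included, and the job is handed in when it is done.

```bash
mkdir -p pics
python3 - <<'E'
from bench import r,optics
import cv2
s=r.sense();print(s['time'],s['tool_pos'],s['tcp_rot'],s['finger_gap'])
for c in('scene','wrist'):
    p,d=optics.snapshot(c);cv2.imwrite(f'pics/{c}0.png',p)
    for n in('disc_centre','lug','notch','glue_jar','bun_foot','tack_tin','seat','pin'):
        print(c,n,[(round(q['score'],2),[round(v) for v in q['at']]) for q in optics.search_frame(c,n)[:2]])
E
```

```text
0.0 [5.99456356e+02 5.67800509e-02 2.30236770e+02] [-1.79990899e+02  1.05279573e-01 -1.32636123e-03] 85.47251301891279
scene disc_centre [(0.93, [521, -31, 50])]
scene lug [(0.79, [525, -25, 47])]
scene notch [(0.7, [521, -22, 44])]
scene glue_jar [(0.91, [656, 133, 83]), (0.7, [531, -3, 17])]
scene bun_foot [(0.93, [386, 93, 59])]
scene tack_tin [(0.95, [643, -151, 54])]
scene seat [(0.59, [529, 1, 22])]
scene pin [(0.7, [530, -4, 14])]
wrist disc_centre [(0.8, [516, -32, 45]), (0.44, [638, -149, 54])]
wrist lug [(0.77, [516, -34, 43])]
wrist notch [(0.76, [519, -29, 50]), (0.37, [515, -29, 48])]
wrist glue_jar [(0.75, [642, 111, 99]), (0.32, [516, -25, 45])]
wrist bun_foot [(0.95, [389, 93, 56])]
wrist tack_tin [(0.58, [640, -152, 51])]
wrist seat [(0.7, [519, 8, 19])]
wrist pin []
```

```bash
cd pics; python3 -c "
import cv2,numpy as np
cv2.imwrite('both0.png',cv2.resize(np.hstack([cv2.imread('scene0.png'),cv2.imread('wrist0.png')]),(800,300)))"
```

```text
(no output)
```

View pics/both0.png

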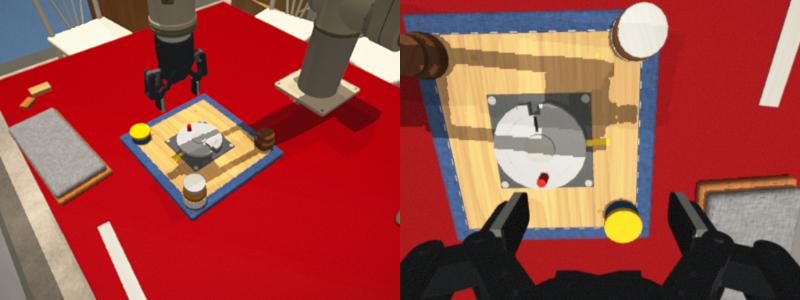

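The wrist view (right half) shows the disc at about (540,145), the notch at the top (533,105), the red lug at the bottom (543,181) and the yellow stripe at the right (598,142). The tin is at lower right, the jar upper right and the foot upper left. Next I'll segment these and project them onto their known heights.

```bash
cat > h.py <<'E'
import numpy as np,cv2
from scipy.spatial.transform import Rotation as R
from bench import r,optics
def cam(c):
    q=optics.camera_params(c);o=np.array(q['orientation'],float)
    M=o if o.shape==(3,3) else R.from_euler('xyz',o,degrees=True).as_matrix()
    return np.array(q['camera_matrix']),np.array(q['eye'],float),M
def onplane(C,uv,z):
    K,e,M=C;d=M@np.linalg.inv(K)@[*uv,1];return e+d*(z-e[2])/d[2]
def proj(C,p):
    K,e,M=C;v=K@(M.T@(np.array(p)-e));return v[:2]/v[2]
E
python3 - <<'E'
from h import *
C=cam('wrist');p=cv2.imread('pics/wrist0.png')
print(optics.camera_params('wrist'))
hsv=cv2.cvtColor(p,cv2.COLOR_BGR2HSV)
def blobs(m,z,roi):
    mm=np.zeros_like(m);x0,y0,x1,y1=roi;mm[y0:y1,x0:x1]=m[y0:y1,x0:x1]
    n,l,s,c=cv2.connectedComponentsWithStats(mm)
    for i in range(1,n):
        if s[i,4]>15: print(s[i],c[i].round(1),onplane(C,c[i],z).round(1))
x=lambda u:int((u-400)*1.28)
roi=(x(490),int(90*1.28),x(615),int(195*1.28))
print('red');blobs(cv2.inRange(hsv,(0,150,80),(8,255,255))|cv2.inRange(hsv,(172,150,80),(180,255,255)),66,roi)
print('yel');blobs(cv2.inRange(hsv,(22,190,120),(34,255,255)),20,roi)
print('black');blobs(cv2.inRange(hsv,(0,0,0),(180,255,45)),44,roi)
c=p[100:265,100:290];cv2.imwrite('pics/w0c.png',cv2.resize(c,None,fx=3.6,fy=3.6,interpolation=2))
E
```

```text
{'camera_matrix': array([[310.94602861,   0.        , 253.71462603],
       [  0.        , 310.94602861, 185.89770698],
       [  0.        ,   0.        ,   1.        ]]), 'eye': array([601.88196023,  80.37982371, 373.98406014]), 'orientation': array([ 1.61475998e+02,  4.65190498e-03, -2.99880019e-02])}
red
[176 222  14  18 171] [182.4 230.5] [523.5 -74.4  66. ]
yel
[239 178  27   9 185] [251.3 181.6] [598.9 -32.8  20. ]
black
[172 150   4  14  24] [173.7 156.8] [514.9   3.1  44. ]
```

View pics/w0c.png

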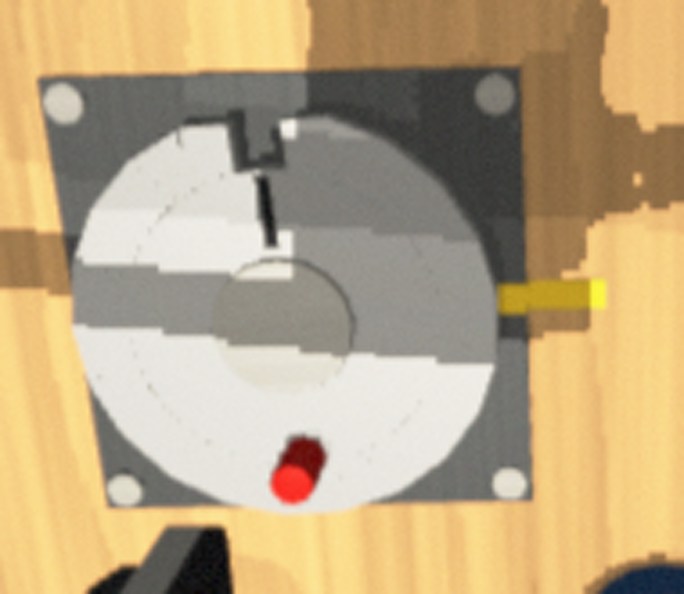

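The crop shows, in crop pixels, the boss at (283,327), the notch at (258,140), the line from (262,180) to (272,243), the lug top at (293,483) and the stripe from (499,298) to (606,294).

Run:
```python
from h import *
C=cam('wrist')
f=lambda u,v,z:onplane(C,(u/3.6+100,v/3.6+100),z)
b=f(283,327,48);print('boss',b)
c=f(284,313,44);print('disc',c)
for n,a in dict(notch=(258,140,44),l1=(262,180,44),l2=(272,243,44),lug=(293,483,66),s0=(499,298,22),s1=(606,294,18),rimL=(73,310,44),rimR=(498,300,44),rimB=(300,514,44)).items():
    q=f(*a);d=q-b;print(n,q.round(1),'r',np.hypot(*d[:2]).round(1),'ang',np.degrees(np.arctan2(d[1],d[0])).round(1))
```

```text
boss [518.31176046 -34.58945116  48.        ]
disc [517.95452   -31.3803547  44.       ]
notch [514.4  22.7  44. ] r 57.4 ang 93.9
l1 [514.6  10.7  44. ] r 45.4 ang 94.7
l2 [516.   -8.8  44. ] r 25.8 ang 95.1
lug [522.1 -78.9  66. ] r 44.4 ang -85.1
s0 [583.8 -33.6  22. ] r 65.5 ang 0.8
s1 [619.4 -33.5  18. ] r 101.1 ang 0.6
rimL [452.4 -30.4  44. ] r 66.0 ang 176.3
rimR [584.6 -27.2  44. ] r 66.7 ang 6.4
rimB [ 517.8 -101.7   44. ] r 67.1 ang -90.4
```

Centre (518.3,-34.6), with radii that agree with the given sizes. The notch is about 94° CCW of the stripe and the lug is at -85°. The lug therefore goes 94° clockwise, pushed with the shut fingers while the tool turns along with it. I'll move beside the lug first.

```bash
python3 -m pendant '[[0,-12,19.25,30,0],[0,-12,19.25,30,0],[0,-12,19.25,30,0],[0,-12,19.25,30,0],[0,0,0,0,-5],[0,0,0,0,0],[0,0,0,0,0],[0,0,0,0,0]]' 40
python3 - <<'E'
from h import *
p,d=optics.snapshot('wrist');cv2.imwrite('pics/w1.png',p)
E
```

```text
time: 1.7
tool_pos: [553.1, -76.8, 112.5]
tcp_rot: [180.0, -0.1, 4.9]
ft_force: [-0.3, -0.3, -1.0]
finger_gap: 0.3
```

View pics/w1.png

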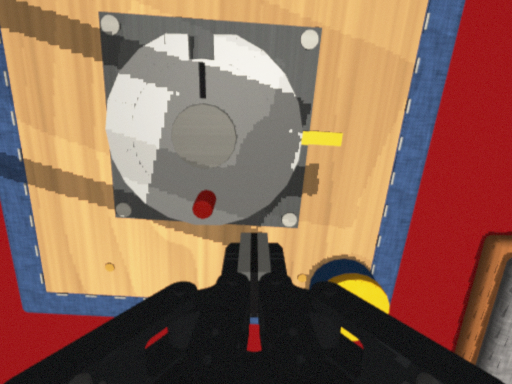

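The lug top is at (203,212), the boss at (204,135), the notch at (201,45) and the stripe at (302–342,138). The shut fingertips at (255,235) are beside the lug and clear of it, and the tin is clear. I'll check the centre from this view, then descend.

```bash
python3 - <<'E'
from h import *
C=cam('wrist');b=onplane(C,(204,135),48);print('boss',b)
for n,a in dict(notch=(201.5,47,44),lug=(203,212,66),s0=(302,138,22),s1=(342,139,18)).items():
    q=onplane(C,a[:2],a[2]);d=q-b;print(n,q.round(1),np.hypot(*d[:2]).round(1),np.degrees(np.arctan2(d[1],d[0])).round(1))
print('tip',proj(C,r.sense()['tool_pos']))
E
python3 -m pendant '[[0,0,0,30,0],[0,0,0,30,0],[0,0,0,0,0],[0,-4,0,0,0],[0,-4,0,0,0],[0,0,0,0,0]]'
```

```text
boss [517.88335315 -33.09370431  48.        ]
notch [513.8  20.9  44. ] 54.1 94.3
lug [521.6 -80.8  66. ] 47.9 -85.6
s0 [587.6 -33.6  22. ] 69.8 -0.4
s1 [619.  -32.4  18. ] 101.1 0.4
tip [250.43614517 245.31054138]
time: 2.35
tool_pos: [544.9, -78.0, 53.3]
tcp_rot: [179.9, -0.1, 5.0]
ft_force: [-0.2, -0.4, -0.0]
finger_gap: -0.1
```

```bash
python3 -m pendant '[[0,-2,0,0,0],[0,0,0,0,0]]'; python3 -m pendant '[[0,-2,0,0,0],[0,0,0,0,0]]';python3 -m pendant '[[0,-2,0,0,0],[0,0,0,0,0]]';python3 -m pendant '[[0,-2,0,0,0],[0,0,0,0,0]]'
```

```text
time: 2.55
tool_pos: [542.4, -78.0, 52.2]
tcp_rot: [180.0, -0.1, 5.0]
ft_force: [-0.0, -1.0, 0.4]
finger_gap: -0.0
time: 2.75
tool_pos: [539.9, -78.1, 51.4]
tcp_rot: [180.0, 0.0, 5.0]
ft_force: [0.3, 0.4, -0.3]
finger_gap: -0.1
time: 2.95
tool_pos: [538.2, -78.3, 51.4]
tcp_rot: [180.0, -0.0, 5.0]
ft_force: [1.0, 0.7, 1.0]
finger_gap: 0.2
time: 3.15
tool_pos: [536.1, -78.5, 51.4]
tcp_rot: [180.0, -0.0, 5.0]
ft_force: [2.2, -0.2, 0.8]
finger_gap: -0.2
```

Contact at about 14.5 mm offset. Next I push round 8 × 8° along the arc and look.

```bash
python3 -m pendant '[[0,-6.4,1.6,0,8],[0,-6.4,1.6,0,8],[0,-6.4,1.6,0,8],[0,-6.4,1.6,0,8],[0,0,0,0,0]]';python3 -m pendant '[[0,-6.4,1.6,0,8],[0,-6.4,1.6,0,8],[0,-6.4,1.6,0,8],[0,-6.4,1.6,0,8],[0,0,0,0,0]]'
python3 - <<'E'
from h import *
s=r.sense();p=np.array(s['tool_pos']);d=p-[518.1,-34,0];print('tool r,ang',np.hypot(*d[:2]),np.degrees(np.arctan2(d[1],d[0])))
C=cam('wrist');a,_=optics.snapshot('wrist');cv2.imwrite('pics/w2.png',a);print(proj(C,(518.1,-34,48)))
E
```

```text
time: 3.65
tool_pos: [509.6, -81.7, 51.2]
tcp_rot: [180.0, 0.0, -27.1]
ft_force: [-0.3, 0.1, 0.2]
finger_gap: -0.0
time: 4.15
tool_pos: [486.1, -70.3, 51.2]
tcp_rot: [180.0, 0.0, -58.9]
ft_force: [-0.6, -0.4, -0.5]
finger_gap: 0.0
tool r,ang 48.35261878611452 -131.39830970409972
[219.22247388 161.53479546]
```

View pics/w2.png

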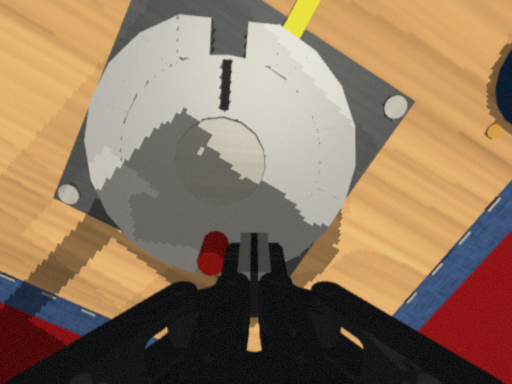

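It works. The notch is at (229,38), the line runs (225,109)→(227,61), the boss is at (221,160) and the stripe at (301,17). Now the remaining angle.

```bash
cat >> h.py <<'E'
def ang(C,pts,b):
    for n,a in pts.items():
        q=onplane(C,a[:2],a[2]);d=q-b;print(n,q.round(1),np.hypot(*d[:2]).round(1),np.degrees(np.arctan2(d[1],d[0])).round(1))
E
python3 - <<'E'
from h import *
C=cam('wrist');b=onplane(C,(221,160),48);print(b)
ang(C,dict(notch=(229,38,44),l1=(225,109,44),l2=(227,61,44),lug=(209,266,66),s=(301,17,22)),b)
E
```

```text
[519.36402213 -34.27206459  48.        ]
notch [568.  -10.4  44. ] 54.1 26.1
l1 [540.7 -23.9  44. ] 23.7 25.8
l2 [559.4 -14.3  44. ] 44.7 26.5
lug [476.2 -54.2  66. ] 47.5 -155.3
s [596.  -33.3  22. ] 76.7 0.7
```

About 25.5° remain. I'll push 24° and measure again.

```bash
python3 -m pendant '[[0,-6.4,1.6,0,8],[0,-6.4,1.6,0,8],[0,-6.4,1.6,0,8],[0,0,0,0,0]]'
python3 - <<'E'
from h import *
C=cam('wrist');a,_=optics.snapshot('wrist');cv2.imwrite('pics/w3.png',a);print(proj(C,(518.6,-34,48)))
E
```

```text
time: 4.6
tool_pos: [474.6, -54.5, 51.1]
tcp_rot: [180.0, 0.0, -82.8]
ft_force: [-0.4, -0.5, -0.1]
finger_gap: -0.1
[219.84092675 162.87137492]
```

View pics/w3.png

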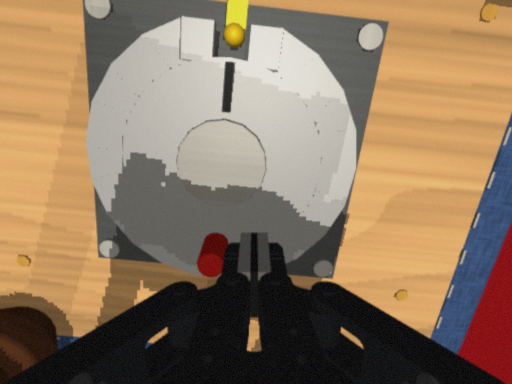

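The yellow pin at (234,36) now shows in the notch (edges at about x 216 and 250). Next I'll put numbers on the offset.

Run:
```python
from h import *
C=cam('wrist');b=onplane(C,(221,160.5),48);print(b)
ang(C,dict(notch=(233,38,44),l1=(226,110,44),l2=(230,63,44),lug=(209.5,266,66),pin=(234,35,35.5),s=(237.5,5,22)),b)
a=cv2.imread('pics/w3.png')[0:120,180:290];cv2.imwrite('pics/w3c.png',cv2.resize(a,None,fx=5,fy=5,interpolation=2))
```

```text
[520.01294208 -34.41973934  48.        ]
notch [574.6 -34.   44. ] 54.6 0.4
l1 [543.6 -34.1  44. ] 23.5 0.8
l2 [564.3 -33.8  44. ] 44.3 0.8
lug [472.7 -35.3  66. ] 47.3 -178.9
pin [576.9 -33.7  35.5] 56.8 0.7
s [591.9 -33.   22. ] 71.9 1.2
```

View pics/w3c.png

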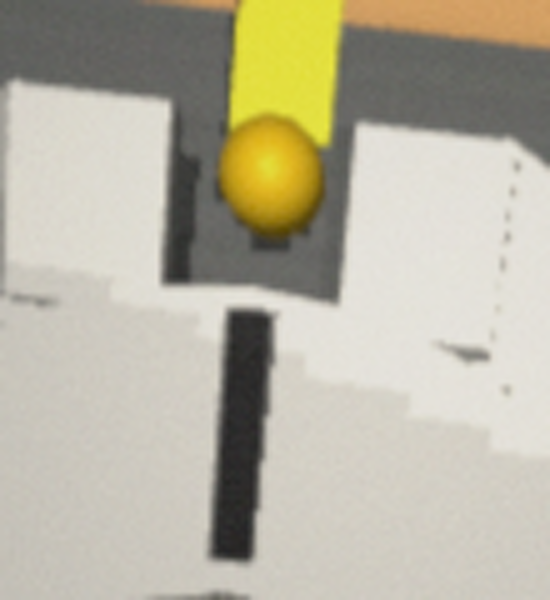

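Aligned: the notch centre and pin agree to about 0.3 mm (the play is ±3 mm). I'll back off, rise, move over the boss and go down to just above it.

```bash
python3 -m pendant '[[0,12,0,0,0],[0,0,0,-25,0],[0,0,0,-25,0],[0,-13.4,-23,0,0],[0,-13.4,-23,0,0],[0,0,0,0,0],[0,0,0,24,0],[0,0,0,24,0],[0,0,0,0,0],[0,0,0,0,0]]'
python3 - <<'E'
from h import *
C=cam('wrist');a,_=optics.snapshot('wrist');cv2.imwrite('pics/w4.png',a)
E
```

```text
time: 5.65
tool_pos: [518.0, -35.2, 53.0]
tcp_rot: [179.9, 0.0, -82.9]
ft_force: [0.6, 0.0, 0.3]
finger_gap: 0.4
```

View pics/w4.png

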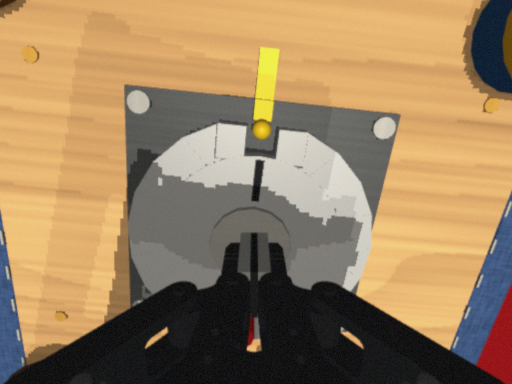

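The pin (261,130) is centred in the notch (246–278), and the fingertips are over the boss at (250,235). Now I press in small steps.

```bash
for i in 1 2; do python3 -m pendant '[[0,0,0,3,0],[0,0,0,0,0]]'|grep -E 'tool_pos|force'; done; for i in 1 2 3; do python3 -m pendant '[[0,0,0,2,0],[0,0,0,0,0]]'|grep -E 'tool_pos|force'; done
```

```text
tool_pos: [519.2, -34.9, 51.2]
ft_force: [-0.0, -0.1, -1.1]
tool_pos: [519.1, -34.7, 47.7]
ft_force: [0.8, 0.7, 1.5]
tool_pos: [519.2, -34.7, 45.8]
ft_force: [2.2, 0.1, 3.3]
tool_pos: [519.1, -34.7, 43.6]
ft_force: [2.2, -1.3, 3.0]
tool_pos: [519.0, -34.7, 41.5]
ft_force: [2.1, -0.4, 4.0]
```

```bash
for i in 1 2 3 ; do python3 -m pendant '[[0,0,0,1.5,0],[0,0,0,0,0]]'|grep -E 'tool_pos|force'; done
```

```text
tool_pos: [519.0, -34.6, 40.0]
ft_force: [3.1, -0.8, 3.3]
tool_pos: [518.9, -34.6, 38.4]
ft_force: [2.5, -0.5, 4.2]
tool_pos: [519.0, -34.7, 37.8]
ft_force: [-1.6, -0.0, 11.4]
```

```bash
for i in 1 2 ; do python3 -m pendant '[[0,0,0,1,0],[0,0,0,0,0],[0,0,0,0,0]]'|grep -E 'tool_pos|force'; done
```

```text
tool_pos: [519.1, -34.7, 37.7]
ft_force: [-5.6, 0.5, 21.5]
tool_pos: [519.2, -34.7, 37.6]
ft_force: [-10.4, 0.9, 30.0]
```

The tip stopped at 37.6 mm (38 expected) with the force climbing to 30 N, so the disc is against its stop. I'll take the hand away straight up and look.

```bash
python3 -m pendant '[[0,0,0,-4,0],[0,0,0,-20,0],[0,0,0,-40,0],[0,0,0,-40,0],[0,0,20,-40,0],[0,0,20,0,0],[0,0,0,0,0],[0,0,0,0,0],[0,0,0,0,0]]'
python3 - <<'E'
from h import *
C=cam('wrist');a,d=optics.snapshot('wrist')
K,e,M=C
v,u=np.mgrid[0:384,0:512];P=np.linalg.inv(K)@np.stack([u.ravel(),v.ravel(),np.ones(u.size)])*d.ravel()
W=(M@P).T+e;ok=d.ravel()>0
rr=np.hypot(W[:,0]-518.6,W[:,1]+34.2);th=np.degrees(np.arctan2(W[:,1]+34.2,W[:,0]-518.6))
for n,m in dict(boss=rr<19,face=(rr>27)&(rr<36)&(abs(th)>20),wood=(rr>115)&(rr<135)).items():
    z=W[ok&m,2];print(n,len(z),np.median(z).round(1) if len(z) else '')
s,_=optics.snapshot('scene')
for n in('glue_jar','bun_foot','tack_tin'): print(n,[(round(q['score'],2),[round(x) for x in q['at']]) for q in optics.search_frame('scene',n)[:1]])
cv2.imwrite('pics/end.png',cv2.resize(np.hstack([s,a]),(800,300)))
E
```

```text
time: 8.8
tool_pos: [478.3, -39.2, 177.3]
tcp_rot: [179.9, 0.1, -83.0]
ft_force: [0.0, 0.5, -1.0]
finger_gap: -0.5
boss 1384 37.9
face 9711 224.7
wood 13094 18.0
glue_jar [(0.64, [653, 131, 86])]
bun_foot [(0.56, [386, 93, 58])]
tack_tin [(0.61, [642, -151, 56])]
```

View pics/end.png

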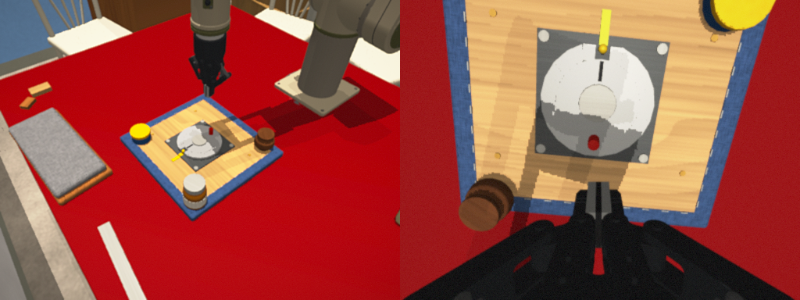

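The pin stands in the notch (603,48), the boss is at 37.9 mm (home = 38), and the hand is clear. The other objects have not moved.

```bash
python3 -c "
from bench import hand_in
print(hand_in())"
```

```text
the job is handed in; nothing more can be done
None
```

The disc is turned, pressed fully home on the key pin, and the job is handed in at about 9 s of the 45 s allowed. I pushed the red lug about 94° clockwise with the shut fingertips, then pressed on the boss and withdrew the hand straight up.

**Alignment:** before pressing, the notch and pin agreed to about 0.3 mm, against 3 mm of play either side.

**Fully home:** pressing stopped hard at a tip height of 37.6 mm with 30 N on the wrist. After release the depth image put the boss top at 37.9 mm (38 is home), with the pin standing in the notch.

**Jar, foot and tin:** each was found within 3 mm of its first position, inside the detector's error of about 4 mm.

**Failed check:** the final depth reading of the disc's face gave 224.7 mm, most likely because the gripper was in that part of the view, so I disregarded it. The boss height is the measure I relied on.

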